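Square up a leaded panel against the battens

ROBOT

A 6-joint arm with a two-finger parallel gripper is mounted at the origin on the work surface. World frame = base frame: x ahead of the robot, y to its left, z up, the work surface at z = 0. Lengths are in m, angles in rad, forces in N, time in s.
With the tool pointing down it reaches from about 0.4 to 0.825 m from the base axis. Payload 7 kg.
Tool frame: the origin (TCP) lies midway between the tips of the shut fingers; the grasp point (between the pads) lies arm.hold_point_z behind it (arm.hold_point_z is the distance from the TCP to the grasp point, in m); z points along the fingers, y is the line along which they close (so a half turn about z gives the same grasp; the last joint's range is limited). The gripper opens to 88 mm and grips with 3 to 60 N. Pads are 19 mm wide; open, the fingers measure 130 mm over their backs; the gripper's body (78 mm by 193 mm) begins 47 mm behind the grasp point.
Start: joints at [1.483, 0.359, 0.012, 0, -1.224, -0.288], TCP at [0.248, 0.628, 0.189] pointing down, gripper open.
Joint ranges: [-3.07, 3.07], [-1.43, 2.12], [-1.02, 1.25], [-3.03, 1.67], [-3.05, -0], [-3.03, 3.03]. Speed limits (rad/s): [2.39, 2.39, 3.01, 3.14, 3.14, 3.14].

INTERFACE

Orientations are given as [roll, pitch, yaw] about the fixed x, y, z axes, in that order (R = Rz(yaw) Ry(pitch) Rx(roll)).
In Python, from station import arm gives the robot as it stands.
- The arm moves only by the shell command python3 -m crank 'ROWS' [OPENING] [FORCE]. ROWS is JSON, a list that holds one entry, the list of rows, each a list of 4 numbers: the shift along the tool's x, y, z in units of 25 mm (1.0 is 25 mm), then the turn about the tool's z in units of 5 degrees (1.0 is 5 degrees). A call has 1 to 12 rows; each row is the pose to reach, as a shift and turn from the pose commanded when the call began, along the tool's axes at that moment; what a row does not reach only later rows make up. A row lasts 1/8 s, in which the tool goes at most 62.5 mm and 10.7 degrees, less where a joint would pass 70% of its speed; a pose out of reach is approached as far as the arm can. A call with a gripper value outside its range is refused whole. OPENING is the closure, from 0 (fully open) to 1 (shut), set as the call begins (- or left out, the last holds). The fingers move at their own pace and stop on an object; FORCE is the grip in N (left out, the last holds). Time passes only in rows, so rows that repeat a pose let the fingers close. It gives the time, the measured TCP pose, the force, the opening and the grip force at its end, in the units of the state.
- arm.get_state(): the state, without advancing time (a new reading comes with each control period).
- arm.grab_frame(name): name is "scene" or "top" or "wrist"; returns (picture, depth): 480x640x3 uint8, red, green, blue; 480x640 float32, m along the optical axis (not along the pixel's ray), 0 where there is no reading.
- arm.get_calibration(name): a dict with "mtx" (3x3 intrinsics, pixels), "R" (3x3) and "t" (3): a world point X has camera coordinates R X + t; the wrist camera has in their place "mount" (4x4, takes a point from camera to tool coordinates, whose origin is the TCP and whose axes are the flange's). Camera axes: x right, y down, z forward; pixel columns grow to the right and rows downward; lengths in m; the calibration is good to about 2 mm. The wrist camera is an equidistant fisheye: a pixel r from the principal point sees the ray r / f radians off the axis. A picture is of the moment at which its call begins: read the wrist's pose just before it. get_calibration takes no time and is no camera call.
- arm.job_done(): hands the job in; it is judged then, once.
Trained networks look in the newest picture that a camera, given by its name, has taken for a name from the list of things; names that differ only in an ending like _2 or _b are one class to them, and where a whole thing is asked for, a point or a joint stands for the part that bears it (a point fixed in the world has none). Each returns a list of dicts, best first, with "score" (0 to 1); they miss things now and then, are a little off and sometimes report something else, mostly with a low value. They report only what shows in the picture. A call takes as long as a camera call. They do not tell look-alikes from the thing itself.
- arm.recognise(thing, camera): "extent" ([left, top, width, height] in pixels, round what is visible of it).
- arm.trace(thing, camera): "mask" (480x640 bool, what is visible of it) and "extent" ([left, top, width, height] in pixels, round what is visible of it).
The state is a dict: "t": time; "q": joint angles; "qd": joint speeds; "joint_efforts": joint torques, N m; "eef_pos": TCP position; "ee_rot": TCP orientation; "force": force on the tool from outside, world axes, zero at the start; "moment": the same for the moment, N m; "width": finger opening in m; "gripper_force": force on a finger pad.
Only numpy, scipy, OpenCV 4.12 (cv2) and the standard library are available. Lean on these libraries where they do the work, as an engineer would, in place of code of your own. Each camera call takes 0.05 s, during which the arm holds its last target. There are 200 camera calls.

TASK

Square up the small leaded-glass panel on the leading-up board: gently push it along the board until it sits flush in the corner, against both nailed battens, and push the loose lath up flush along the panel's free side (its right-hand side seen from the robot, opposite the left batten), so that it is ready to be nailed. Only push with the fingertips: do not lift or pick up anything, do not press hard on the glass, and leave the tin, reel, bottle and hammer alone.

Things in the scene. Friction and masses are not known exactly. Their poses are not given: they have to be found in the camera images.
- board: Plywood leading-up board fixed on the bench, 460 (x) x 600 (y) x 12 mm thick, with a paper drawing flat on it. Origin: centre of its underside, on the bench; x points away from the robot, y to the left, z up (turned up to 0.35 rad). Two nailed softwood battens, each 30 mm wide and 16 mm high, form an L on it.
- far_batten (a point): Middle of the far batten's stop face at the board's top (12 mm above the bench): board x = +95, y = +55 mm. Axes as the board's. The face looks to board -x; the batten spans board y = -30 to +140 mm.
- left_batten (a point): Middle of the left batten's stop face at the board's top: board x = +32, y = +110 mm. Axes as the board's. The face looks to board -y; the batten spans board x = -30 to +95 mm.
- panel_center (a point): Centre, 4.5 mm above the board, of the loose leaded-glass panel, 130 (its x) x 170 (its y) x 9 mm thick, 0.3 to 0.65 kg, lying flat 18 to 50 mm short of each batten, turned up to 0.2 rad. Home: +x edge on the far batten, +y edge on the left one, this point at board x +30, y +25 mm. Its lead edges are square and may be pushed anywhere; the glass cracks above 40 N.
- lath_center (a point): Centre, 8 mm above the board, of the loose softwood lath, 170 (its x, its length) x 28 (its y) x 16 mm high, 0.08 to 0.17 kg, lying flat to the right (-y) of the panel, turned up to 0.15 rad. In place its +y side bears on the panel's -y edge, parallel to it and covering most of it; it passes the end of the far batten freely.
- nail_tin: Bystander: open aluminium tin of nails, 68 mm across, 30 mm high; origin at the centre of its underside. It, the reel and the bottle stand in any order at the board's near left, near right and far right corners.
- solder_reel: Bystander: upright reel of solder, 60 mm across, 40 mm high; origin at the centre of its underside.
- flux_bottle: Bystander: white bottle, 48 mm across, 100 mm high; origin at the centre of its underside.
- hammer: Bystander: hammer, 240 mm long, lying along the board's left edge, beyond the left batten; origin under its middle, x along the handle towards the head.
Not all that is in view belongs to the job. Leave any black look-alike of the part that bears lath_center alone.

How it is judged:
At the end, for the whole second after the job is handed in: The panel lies flat within 3 mm of both battens and square to them within 0.025 rad; the lath lies flat along the panel's free (-y) edge, within 3 mm of it, parallel within 0.025 rad and within 45 mm of centred on it; both are at rest (x of panel_center in the frame of board between 0.027 and 0.033 m and y of panel_center in the frame of board between 0.022 and 0.028 m and z of panel_center in the frame of board below 0.0195 m and angle between the x axis of panel_center and the x axis of board, either way round below 0.025 rad and y of lath_center in the frame of panel_center between -0.102 and -0.096 m and x of lath_center in the frame of panel_center between -0.045 and 0.045 m and z of lath_center in the frame of board below 0.023 m and angle between the x axis of lath_center and the x axis of panel_center, either way round below 0.025 rad and linear speed of each of panel, lath below 0.01 m/s); the robot touches nothing.
It fails at once if the panel is lifted more than 6 mm or tipped (z of panel_center in the frame of board above 0.0225 m or angle between panel_center's own z axis and vertical above 0.12 rad).
It fails at once if the lath is lifted more than 8 mm or rolled over (z of lath_center in the frame of board above 0.028 m or angle between lath_center's own z axis and vertical above 0.3 rad).
It fails at once if the glass panel is pushed or pressed with more than 40 N (contact force between any of the fingers, the arm, lath and panel above 40 N).
It fails at once if the tin, reel, bottle or hammer is moved more than 15 mm (distance of any of nail_tin, solder_reel, flux_bottle, hammer from where it was at the start of the episode above 0.015 m).
It also fails if it takes over 72 s, if anything falls off the work surface, if the arm or the gripper's body presses on something with over 40 N, if the wrist force passes 120 N, or if a joint passes its speed limit or range.

## Working session

There is one attempt and no reset: what is moved stays moved. The work goes in short steps, Python scripts to look and compute and a shell command to move; the robot and the scene stay as the last step left them, time stands still between calls to the robot, and variables do not carry over. Pictures are saved under pics/ and viewed, at most 10 in all, crops included, and the job is handed in when it is done.

```bash
ls; mkdir -p pics; cat > h.py <<'E'
import numpy as np, cv2
from station import arm
def snap(cam,fn=None):
    p,d=arm.grab_frame(cam)
    if fn: cv2.imwrite('pics/'+fn,p[:,:,::-1])
    return p,d
def world(cam,uv,d):
    c=arm.get_calibration(cam);K=np.array(c['mtx']);R=np.array(c['R']);t=np.array(c['t'])
    uv=np.atleast_2d(uv); z=np.atleast_1d(d)
    X=np.c_[(uv[:,0]-K[0,2])/K[0,0]*z,(uv[:,1]-K[1,2])/K[1,1]*z,z]
    return (X-t)@R
def onplane(cam,uv,h):
    c=arm.get_calibration(cam);K=np.array(c['mtx']);R=np.array(c['R']);t=np.array(c['t'])
    uv=np.atleast_2d(uv); r=np.c_[(uv[:,0]-K[0,2])/K[0,0],(uv[:,1]-K[1,2])/K[1,1],np.ones(len(uv))]@R
    o=-R.T@t; return o+r*((h-o[2])/r[:,2])[:,None]
def proj(cam,X):
    c=arm.get_calibration(cam);Y=np.atleast_2d(X)@np.array(c['R']).T+np.array(c['t']);q=Y@np.array(c['mtx']).T
    return q[:,:2]/q[:,2:]
E
python3 - <<'E'
from h import *
snap('top','top0.png')
for n in ['board','far_batten','left_batten','panel_center','lath_center','nail_tin','solder_reel','flux_bottle','hammer']:
    try: r=arm.trace(n,'top')
    except Exception as e: print(n,e);continue
    for k in r[:3]:
        m=k['mask'].astype(np.uint8); print(n,round(k['score'],2),k['extent'],m.sum(),cv2.minAreaRect(cv2.findNonZero(m)))
s=arm.get_state();print(s['t'],s['eef_pos'],s['ee_rot'],s['force'],s['width'],arm.hold_point_z)
c=arm.get_calibration('top');print(c)
E
```

```text
pics
board 0.73 [137.7, 156.0, 289.7, 215.7] 48102 ((286.72540283203125, 265.42889404296875), (287.7032470703125, 210.20211791992188), 1.6683374643325806)
far_batten 0.7 [139.4, 159.2, 287.4, 210.8] 48555 ((286.48876953125, 264.94970703125), (288.0849914550781, 211.0590362548828), 1.432096242904663)
left_batten 0.72 [138.4, 156.5, 291.6, 219.3] 47449 ((286.4716796875, 265.14532470703125), (286.1598815917969, 208.71824645996094), 1.417922854423523)
panel_center 0.91 [248.8, 222.1, 91.2, 74.1] 4742 ((292.94207763671875, 258.7848205566406), (80.05584716796875, 61.78584671020508), 11.496564865112305)
lath_center 0.93 [372.3, 221.2, 11.4, 74.4] 1092 ((378.9606018066406, 257.9584045410156), (14.670319557189941, 78.16065216064453), 1.5481576919555664)
lath_center 0.91 [455.5, 198.8, 42.6, 79.0] 1060 ((478.0418395996094, 236.26119995117188), (77.31195068359375, 15.255722999572754), 64.39781188964844)
nail_tin 0.58 [357.4, 164.9, 34.9, 28.0] 875 ((374.300048828125, 179.9000244140625), (31.75216293334961, 32.64659118652344), 26.56505012512207)
hammer 0.66 [155.7, 205.2, 39.2, 112.0] 1646 ((176.0, 262.0), (110.0, 42.0), 90.0)
0.5 [0.2477474  0.62784732 0.18912103] [ 3.14152090e+00 -1.68173298e-06 -3.75844965e-01] [ 0.33009565 -0.03758391  0.3148159 ] 0.0876901257031589 0.0188
{'mtx': array([[533.63031191,   0.        , 320.24895056],
       [  0.        , 533.63031191, 243.43271934],
       [  0.        ,   0.        ,   1.        ]]), 'R': array([[-0.03499106, -0.99938259,  0.00317231],
       [-0.9758024 ,  0.03347957, -0.2160759 ],
       [ 0.21583629, -0.01065627, -0.97637142]]), 't': array([0.0226823 , 0.57414632, 1.05390065])}
```

View pics/top0.png

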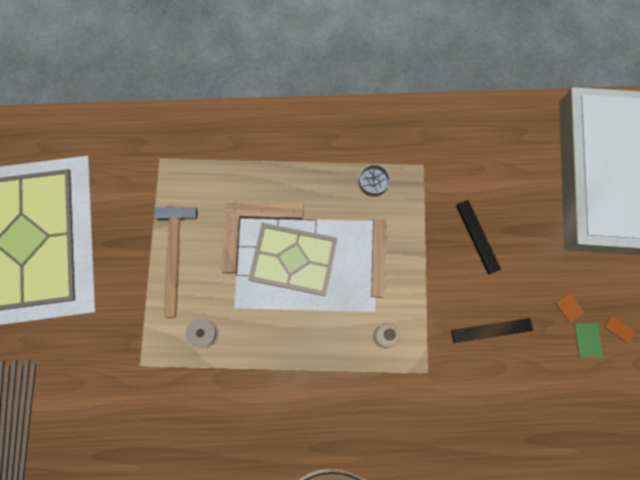

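The top view shows the board spanning (150–427, 158–372), with the L battens' corner at about (232,210). The loose panel is at (293,259), the tin at (374,180), the reel at (201,333), the bottle at (387,335) and the hammer at (175,262).

- **Lath candidates:** softwood strip (379,258), black strips (478,237) and (492,330), and the nailed battens (265,211) and (231,240). I choose the softwood strip at (379,258).
- **Panel candidates:** (293,259), and the finished one off the board at (22,240). I choose (293,259).

Next I'll rectify the image for a close check.

```bash
cat >> h.py <<'E'
S=2.0; X0,Y0=0.70,0.22   # rectified: col=(Y0-y)*1000*S,row=(X0-x)*1000*S
def rect(img,h,W=800,H=600,x0=X0,y0=Y0,s=S):
    jj,ii=np.meshgrid(np.arange(W),np.arange(H)); P=np.c_[x0-ii.ravel()/s/1000,y0-jj.ravel()/s/1000,np.full(W*H,h)]
    q=proj('top',P).astype(np.float32).reshape(H,W,2)
    return cv2.remap(img,q[...,0],q[...,1],cv2.INTER_CUBIC)
E
python3 - <<'E'
from h import *
for n,uv in dict(boardTL=(160,158),boardTR=(424,165),boardBR=(427,373),boardBL=(141,366)).items(): print(n,onplane('top',[uv],.012).round(4))
p,d=snap('top')
for n,uv in dict(panel=(293,259),lath=(379,258),bottle=(387,335),tin=(374,180),reel=(201,333),corner=(232,210)).items(): print(n,world('top',[uv],d[uv[1],uv[0]]).round(4))
r=rect(p,.024,x0=.62,y0=.24,W=800,H=560,s=2.0)
cv2.imwrite('pics/rect0.png',r[:,:,::-1])
E
```

```text
boardTL [[0.7966 0.3585 0.012 ]]
boardTR [[ 0.7596 -0.239   0.012 ]]
boardBR [[ 0.3024 -0.21    0.012 ]]
boardBL [[0.3374 0.3843 0.012 ]]
panel [[0.5514 0.0623 0.0213]]
lath [[ 0.5463 -0.1228  0.0259]]
bottle [[ 0.3788 -0.1187  0.113 ]]
tin [[ 0.7253 -0.1229  0.019 ]]
reel [[0.3986 0.2517 0.0527]]
corner [[0.6636 0.1927 0.0287]]
```

```bash
python3 - <<'E'
from h import *
p,d=snap('top')
r=rect(p,.021,x0=.70,y0=.24,W=800,H=520,s=2.0)
cv2.imwrite('pics/rect1.png',r[:,:,::-1])
C=np.array([onplane('top',[u],.012)[0,:2] for u in [(160,158),(424,165),(427,373),(141,366)]])
print(C.mean(0))
def refine(cam,p):pass
g=cv2.cvtColor(p,cv2.COLOR_RGB2GRAY)
def mid(n,i,h):
    k=arm.trace(n,'top')[i]; m=k['mask'].astype(np.uint8)
    c=max(cv2.findContours(m,0,cv2.CHAIN_APPROX_NONE)[0],key=len)[:,0,:].astype(float)
    P=onplane('top',c,h)[:,:2]; (cx,cy),(w,hh),a=cv2.minAreaRect((P*1000).astype(np.float32)); print(n,cx,cy,w,hh,a); return P
mid('board',0,.012); mid('panel_center',0,.021); mid('lath_center',0,.028)
E
```

```text
[0.54900175 0.07346237]
board 549.8245239257812 74.69598388671875 600.0667724609375 462.53759765625 86.77782440185547
panel_center 552.7005615234375 62.24983215332031 172.84848022460938 135.29928588867188 76.85587310791016
lath_center 547.657958984375 -121.47499084472656 29.354734420776367 171.266357421875 85.28367614746094
```

View pics/rect1.png

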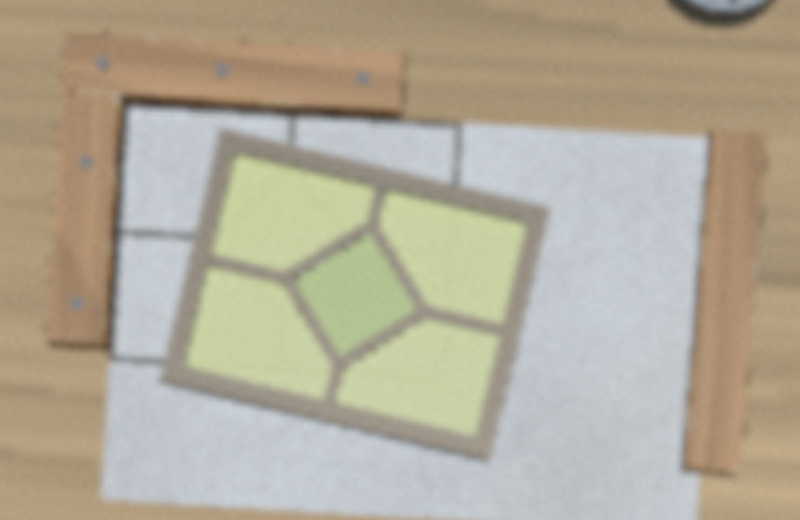

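```bash
cat >> h.py <<'E'
from scipy.spatial.transform import Rotation as Ro
BC=np.array([.5495,.0741]); BY=-.056
bx=np.array([np.cos(BY),np.sin(BY)]); by=np.array([-bx[1],bx[0]])
def b2w(x,y): return BC+x/1000*bx+y/1000*by
def w2b(p): return (np.asarray(p)[...,:2]-BC)@np.c_[bx,by]*1000
def plan(x,y,z,yaw):
    "board mm, z m, tool yaw relative to board -> row units"
    s=arm.get_state(); R=Ro.from_euler('xyz',s['ee_rot']).as_matrix()
    d=np.r_[b2w(x,y),z]-s['eef_pos']; yn=np.arctan2(R[1,0],R[0,0])
    dy=(BY+yaw-yn+np.pi)%(2*np.pi)-np.pi
    print('row',(d@R/.025).round(3),(-np.degrees(dy)/5).round(3),'q',s['q'].round(2))
def show():
    s=arm.get_state(); print('t',s['t'],'board',w2b(s['eef_pos']).round(1),'z',s['eef_pos'][2].round(4),'yaw',round(s['ee_rot'][2]-BY,4),'F',s['force'].round(1),s['width'].round(3))
E
python3 -c "
from h import *
plan(-105,-5,.12,0);show()"
```

```text
row [15.435 17.686  2.765] -3.665 q [ 1.48  0.36  0.01 -0.   -1.22 -0.29]Traceback (most recent call last):
  File "<string>", line 3, in <module>
    plan(-105,-5,.12,0);show()
                        ~~~~^^
  File "h.py", line 36, in show
    s=arm.get_state(); print('t',s['t'],'board',w2b(s['eef_pos']).round(1),'z',s['eef_pos'][2].round(4),'yaw',round(s['ee_rot'][2]-BY,4),'F',s['force'].round(1),s['width'].round(3))
                                                                                                                                                                 ^^^^^^^^^^^^^^^^
AttributeError: 'float' object has no attribute 'round'
```

```bash
sed -i "s/s\['width'\].round(3)/round(s['width'],3)/" h.py
python3 -m crank '[[[1.3,1.5,0,-0.3],[2.6,3,0,-0.6],[3.9,4.4,0,-0.9],[5.2,5.9,0,-1.2],[6.5,7.4,0,-1.5],[7.8,8.9,0,-1.8],[9.1,10.4,0,-2.1],[10.4,11.9,0,-2.5],[11.7,13.4,0,-2.8],[13,14.9,0.5,-3.1],[14.3,16.4,1.5,-3.4],[15.43,17.69,2.75,-3.665]]]' 0
python3 -m crank '[[[0,0,0,0]]]'
python3 -c "
from h import *
plan(-105,-5,.015,0);show()"
```

```text
t: 2.25
eef_pos: [0.4452, 0.0737, 0.1207]
ee_rot: [-3.14, -0.002, -0.055]
force: [0.6, 0.9, -0.5]
width: 0.0876
gripper_force: 0.0
t: 2.38
eef_pos: [0.443, 0.0718, 0.1183]
ee_rot: [3.139, 0.004, -0.06]
force: [0.0, -0.5, 0.3]
width: 0.0879
gripper_force: 0.0
row [ 0.062 -0.141  4.133] -0.044 q [ 0.6   0.05 -0.56 -0.   -0.96  0.91]
t 2.375 board [-106.2   -8.3] z 0.1183 yaw -0.0039 F [ 0.  -0.5  0.3] 0.088
```

```bash
python3 -m crank '[[[0,0,1.2,0],[0,0,2.4,0],[0,0,3.4,0],[0,0,3.4,0],[0,0,3.4,0]]]'
python3 - <<'E'
from h import *
plan(-105,-5,.015,0);show()
snap('wrist','w0.png'); show();show()
E
```

```text
t: 3.0
eef_pos: [0.4451, 0.0757, 0.0366]
ee_rot: [-3.141, -0.001, -0.055]
force: [0.7, 0.8, 0.4]
width: 0.0875
gripper_force: 0.0
row [-0.028  0.031  0.863] 0.01 q [ 0.61  0.16 -0.67  0.   -0.74  0.91]
t 3.0 board [-104.3   -4.2] z 0.0366 yaw 0.0009 F [0.7 0.8 0.4] 0.087
t 3.05 board [-104.2   -4.2] z 0.0367 yaw 0.0007 F [-0.1 -1.1  1. ] 0.087
t 3.05 board [-104.2   -4.2] z 0.0367 yaw 0.0007 F [-0.1 -1.1  1. ] 0.087
```

View pics/w0.png

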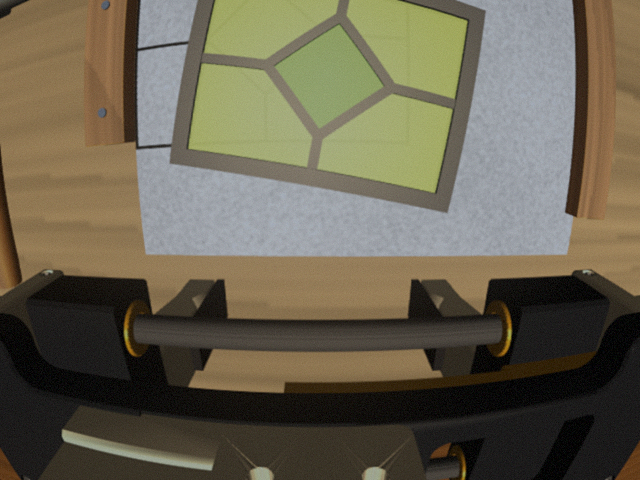

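The wrist view shows the open fingertips at about (195,290) and (435,290). The panel's near edge runs from (172,163) to (447,210), so both fingers will meet it.

```bash
python3 -m crank '[[[0,0,0.45,0],[0,0,0.86,0],[0,0,0.86,0],[0.3,0,0.86,0],[0.6,0,0.86,0],[0.8,0,0.86,0],[1,0,0.86,0],[1.15,0,0.86,0],[1.3,0,0.86,0],[1.45,0,0.86,0],[1.6,0,0.86,0],[1.75,0,0.86,0]]]'
python3 - <<'E'
from h import *
show()
snap('top')
k=arm.trace('panel_center','top')
c=[cv2.minAreaRect((onplane('top',cv2.findNonZero(a['mask'].astype(np.uint8))[:,0].astype(float),.021)[:,:2]*1000).astype(np.float32)) for a in k[:2]]
for a in c: print(w2b(np.array(a[0])/1000),a)
E
```

```text
t: 4.55
eef_pos: [0.4882, 0.0725, 0.0139]
ee_rot: [3.142, -0.0, -0.056]
force: [-0.8, 0.8, -0.6]
width: 0.0879
gripper_force: 0.0
t 4.55 board [-61.1  -5.1] z 0.0139 yaw 0.0001 F [-0.8  0.8 -0.6] 0.088
[-4.59599299e-02 -7.07562023e+01] ((545.4938354492188, 3.457286834716797), (64.14779663085938, 125.63034057617188), 85.21017456054688)
```

```bash
python3 -m crank '[[[0.1,0,-0.03,0],[0.2,0,-0.03,0],[0.3,0,-0.03,0],[0.4,0,-0.03,0]]]'
python3 - <<'E'
from h import *
snap('wrist','w1.png'); show()
E
```

```text
t: 5.15
eef_pos: [0.4981, 0.0719, 0.0147]
ee_rot: [-3.142, -0.0, -0.056]
force: [0.2, 0.4, 0.8]
width: 0.0875
gripper_force: 0.0
t 5.2 board [-50.9  -5. ] z 0.0147 yaw 0.0001 F [-1.1 -0.8  0.5] 0.088
```

View pics/w1.png

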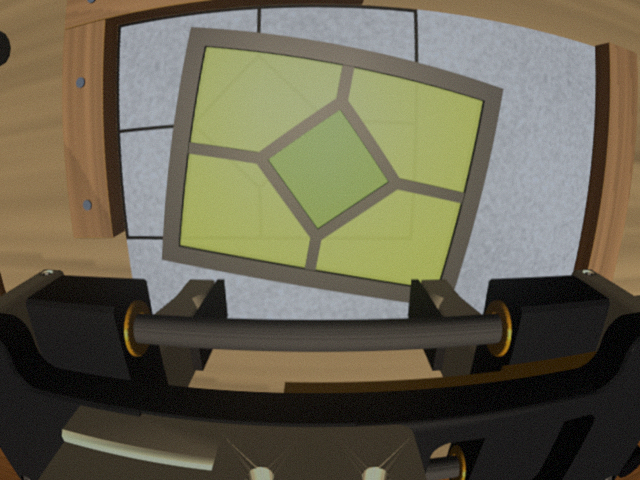

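```bash
cat >> h.py <<'E'
def wristpt(uv,h,s=None):
    c=arm.get_calibration('wrist'); K=np.array(c['mtx']); M=np.array(c['mount']); s=s or arm.get_state()
    T=np.eye(4);T[:3,:3]=Ro.from_euler('xyz',s['ee_rot']).as_matrix();T[:3,3]=s['eef_pos'];T=T@M
    uv=np.atleast_2d(uv).astype(float);a=(uv-K[:2,2][None])/np.array([K[0,0],K[1,1]]);th=np.hypot(a[:,0],a[:,1])
    r=np.c_[a*(np.sin(th)/th)[:,None],np.cos(th)]@T[:3,:3].T; o=T[:3,3]
    return w2b((o+r*((h-o[2])/r[:,2])[:,None]))
E
python3 - <<'E'
from h import *
c=arm.get_calibration('wrist');print(c['mtx'],c['mount'])
print(wristpt([(163,258),(190,28),(502,90),(450,282),(440,265),(120,20),(128,237),(415,285),(220,285)],.021).round(1))
p,d=snap('wrist'); print(d[300:480:20,200],d[270,430],d[285,420])
E
```

```text
[[371.64829954   0.         317.34930408]
 [  0.         371.64829954 238.46349169]
 [  0.           0.           1.        ]] [[-3.28813048e-04 -9.60287445e-01 -2.79012393e-01  7.62010148e-02]
 [ 9.99999896e-01 -2.27630951e-04 -3.95042917e-04  2.19185445e-04]
 [ 3.15842897e-04 -2.79012494e-01  9.60287420e-01 -1.95810273e-01]
 [ 0.00000000e+00  0.00000000e+00  0.00000000e+00  1.00000000e+00]]
[[ -41.4   83.4]
 [  85.1   61.5]
 [  54.3 -105.5]
 [ -55.9  -81.8]
 [ -45.3  -74.3]
 [  97.2  104.9]
 [ -28.8  105. ]
 [ -57.3  -60.6]
 [ -57.2   50.1]]
[0.1500552  0.08799002 0.08586433 0.13126308 0.2352725  0.06556917
 0.06291296 0.05752642 0.05364818] 0.20672773 0.16365762
```

```bash
python3 - <<'E'
from h import *
c=arm.get_calibration('wrist'); K=np.array(c['mtx']); M=np.array(c['mount'])
p,d=snap('wrist')
jj,ii=np.meshgrid(np.arange(640),np.arange(480));a=np.stack([(jj-K[0,2])/K[0,0],(ii-K[1,2])/K[0,0]],-1);th=np.hypot(a[...,0],a[...,1])+1e-9
r=np.concatenate([a*(np.sin(th)/th)[...,None],np.cos(th)[...,None]],-1); P=r/r[...,2:]*d[...,None]
P=P@M[:3,:3].T+M[:3,3]
for lo,hi in((30,75),(-75,-30)):
    m=(d>0)&(P[...,1]*1000>lo)&(P[...,1]*1000<hi)&(ii>270)&(ii<390)
    Q=P[m]*1000; 
    for z0 in range(-60,6,5):
        b=Q[(Q[:,2]>z0)&(Q[:,2]<=z0+5)]
        if len(b)>5: print(lo,z0,len(b),'x',np.percentile(b[:,0],[2,50,98]).round(1),'y',np.percentile(b[:,1],[2,50,98]).round(1))
E
```

```text
30 -60 296 x [ 1.5 10.7 12.4] y [43.7 49.6 59.2]
30 -55 249 x [-1.6 11.  12.5] y [43.7 47.8 58.9]
30 -50 253 x [-3.7 10.7 12.5] y [43.8 47.6 59.1]
30 -45 215 x [-6.7 10.1 12.3] y [43.7 44.6 58.9]
30 -40 55 x [-8.   3.6 10.4] y [43.9 44.2 47.5]
30 -10 731 x [-16.1  -9.2   0.8] y [30.6 42.3 74.1]
30 -5 754 x [-6.7 -1.8  1.4] y [30.8 48.6 70.7]
30 0 2684 x [-80.1 -63.3 -20.1] y [30.7 47.1 72.6]
-75 -60 289 x [ 1.2 10.6 12.4] y [-58.7 -49.2 -43.5]
-75 -55 271 x [-1.4 11.2 12.4] y [-59.  -47.6 -43.5]
-75 -50 244 x [-4.1 10.7 12.5] y [-58.7 -47.  -43.4]
-75 -45 198 x [-6.7 10.2 12.4] y [-58.5 -44.6 -43.5]
-75 -40 67 x [-7.6  2.5 10.4] y [-46.6 -44.  -43.5]
-75 -10 218 x [-1.6  1.1  2.7] y [-53.  -37.8 -30.4]
-75 0 4501 x [-87.8 -59.   -2.6] y [-73.1 -47.9 -30.7]
```

```bash
python3 - <<'E'
from h import *
c=arm.get_calibration('wrist'); K=np.array(c['mtx']); M=np.linalg.inv(np.array(c['mount']))
for q in [(9.5,44,0),(9.5,44,-20),(9.5,44,-38),(9.5,62,-38),(-9.5,44,-38),(0,0,0)]:
    X=M[:3,:3]@(np.array(q)/1000)+M[:3,3]; th=np.arctan2(np.hypot(X[0],X[1]),X[2]); ph=np.arctan2(X[1],X[0]); print(q,(K[:2,2]+K[0,0]*th*np.array([np.cos(ph),np.sin(ph)])).round())
E
```

```text
(9.5, 44, 0) [395. 255.]
(9.5, 44, -20) [403. 268.]
(9.5, 44, -38) [411. 281.]
(9.5, 62, -38) [446. 280.]
(-9.5, 44, -38) [407. 317.]
(0, 0, 0) [317. 271.]
```

The wrist depth shows the open fingertips ending about 38 mm behind the TCP, so they passed above the panel. The panel hasn't moved. I'll retreat and see how the tips extend as the fingers close.

```bash
cat >> h.py <<'E'
def tips(d,zmin=-45):
    c=arm.get_calibration('wrist'); K=np.array(c['mtx']); M=np.array(c['mount'])
    jj,ii=np.meshgrid(np.arange(640),np.arange(480));a=np.stack([(jj-K[0,2])/K[0,0],(ii-K[1,2])/K[0,0]],-1);th=np.hypot(a[...,0],a[...,1])+1e-9
    r=np.concatenate([a*(np.sin(th)/th)[...,None],np.cos(th)[...,None]],-1); P=(r/r[...,2:]*d[...,None])@M[:3,:3].T+M[:3,3]
    Q=P[(d>0)&(ii>230)]*1000; Q=Q[(abs(Q[:,0])<15)&(abs(Q[:,1])<75)]
    for z0 in range(zmin,16,5):
        b=Q[(Q[:,2]>z0)&(Q[:,2]<=z0+5)]
        if len(b)>5: print(z0,len(b),'x',np.percentile(b[:,0],[2,98]).round(1),'y',b[:,1].min().round(1),b[:,1].max().round(1),'|y|min',abs(b[:,1]).min().round(1))
E
python3 -m crank '[[[0,0,-1.2,0],[0,0,-2.2,0],[-1,0,-2.2,0],[-2.2,0,-2.2,0],[-2.2,0,-2.2,0]]]' 0.5
python3 -c "
from h import *
show();p,d=snap('wrist');tips(d)"
python3 -m crank '[[[0,0,0,0],[0,0,0,0],[0,0,0,0],[0,0,0,0]]]' 1
python3 -c "
from h import *
show();p,d=snap('wrist','w2.png');tips(d)"
```

```text
t: 5.92
eef_pos: [0.4413, 0.0746, 0.0698]
ee_rot: [-3.141, 0.0, -0.055]
force: [1.4, -0.0, -0.2]
width: 0.0461
gripper_force: 0.0
t 5.925 board [-108.1   -5.5] z 0.0698 yaw 0.0007 F [ 1.4 -0.  -0.2] 0.046
-45 336 x [-6.8 12.3] y -38.9 39.2 |y|min 22.7
-40 74 x [-8.4 10.8] y -26.4 26.3 |y|min 22.8
t: 6.48
eef_pos: [0.4431, 0.0749, 0.0695]
ee_rot: [3.141, 0.0, -0.056]
force: [-0.3, -1.3, 0.0]
width: 0.0094
gripper_force: 0.0
t 6.475 board [-106.2   -5.2] z 0.0695 yaw -0.0002 F [-0.3 -1.3  0. ] 0.009
-45 224 x [-7.  12.3] y -19.9 19.7 |y|min 4.7
-40 64 x [-1.9 10.9] y -8.3 8.3 |y|min 4.7
```

View pics/w2.png

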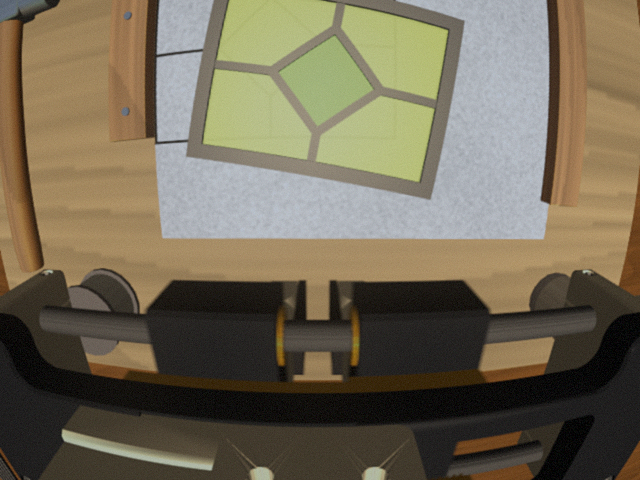

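The pictured fingers end about 38 mm behind the nominal TCP at any opening. I'll settle it by touch, lowering the shut fingers in small steps onto bare board.

```bash
python3 -m crank '[[[0,0,0.8,0],[0,0,1.6,0],[0,0,2.0,0],[0,0,2.0,0],[0,0,2.0,0]]]' 1 | grep -E "pos|force|width"; python3 -c "
from h import *
show();p,d=snap('wrist');tips(d,-20)"
for i in 1 ; do python3 -m crank '[[[0,0,0.1,0],[0,0,0.16,0],[0,0,0.16,0]]]' | grep -E "pos|force" ; done
```

```text
eef_pos: [0.4434, 0.0752, 0.0202]
force: [1.0, 0.4, 0.6]
width: 0.0004
gripper_force: 0.0
t 7.15 board [-106.    -4.8] z 0.0202 yaw 0.0002 F [1.  0.4 0.6] 0.0
5 9458 x [-8.7 14.5] y -75.0 75.0 |y|min 0.1
eef_pos: [0.443, 0.075, 0.0156]
force: [-0.1, -0.7, -0.6]
gripper_force: 0.0
```

```bash
python3 -m crank '[[[0,0,0.05,0],[0,0,0.1,0],[0,0,0.1,0]]]' | grep -E "pos|force"; python3 -m crank '[[[0,0,0.06,0],[0,0,0.06,0]]]' | grep -E "pos|force"; python3 -m crank '[[[0,0,0.06,0],[0,0,0.06,0]]]' | grep -E "pos|force"; python3 -c "
from h import *
print(arm.get_state()['joint_efforts'])"
```

```text
eef_pos: [0.4429, 0.0749, 0.013]
force: [-0.1, 0.6, -0.3]
gripper_force: 0.0
eef_pos: [0.443, 0.0749, 0.0116]
force: [-0.7, 0.4, -0.0]
gripper_force: 0.0
eef_pos: [0.4429, 0.0749, 0.01]
force: [-0.4, 0.6, 0.1]
gripper_force: 0.0
[ 2.70503726e-03 -3.55905783e+01  1.94418436e+01  4.58094031e+00
  1.18108978e-01  6.40526378e-05]
```

```bash
python3 -m crank '[[[0,0,0.1,0],[0,0,0.1,0]]]' | grep -E "pos|^force"; python3 -m crank '[[[0,0,0.1,0],[0,0,0.1,0]]]' | grep -E "pos|^force"; python3 -m crank '[[[0,0,0.1,0],[0,0,0.1,0]]]' | grep -E "pos|^force"; python3 -m crank '[[[0,0,0.1,0],[0,0,0.1,0]]]' | grep -E "pos|^force"
python3 -c "
from h import *
show();p,d=snap('wrist');tips(d,-50)"
```

```text
eef_pos: [0.4429, 0.0749, 0.0075]
force: [-0.4, -0.2, -0.3]
eef_pos: [0.4428, 0.0749, 0.0049]
force: [-0.9, -0.6, 0.3]
eef_pos: [0.4429, 0.0749, 0.0025]
force: [0.1, 0.2, 0.5]
eef_pos: [0.4429, 0.0749, -0.0]
force: [-0.3, 0.2, -0.5]
t 9.45 board [-106.5   -5.2] z -0.0 yaw 0.0 F [-0.3  0.2 -0.5] 0.001
-50 131 x [ 9.5 12.2] y -6.1 6.6 |y|min 0.4
-45 173 x [10.  12.3] y -15.3 15.8 |y|min 0.4
-40 23 x [ 9.8 10.5] y -3.7 4.1 |y|min 0.5
-15 7425 x [-0.7 14.7] y -75.0 75.0 |y|min 0.0
```

Confirmed: no contact with the TCP at z=0, so the fingers really end about 37 mm short of the TCP. I'll open them and keep descending to touch.

```bash
python3 -m crank '[[[0,0,0.3,0],[0,0,0.6,0],[0,0,0.8,0],[0,0,0.8,0],[0,0,0.8,0]]]' 0 | grep -E "pos|^force|wid"; for i in 1; do python3 -m crank '[[[0,0,0.06,0],[0,0,0.06,0]]]' | grep -E "pos|^force"; python3 -m crank '[[[0,0,0.06,0],[0,0,0.06,0]]]' | grep -E "pos|^force";python3 -m crank '[[[0,0,0.06,0],[0,0,0.06,0]]]' | grep -E "pos|^force"; done
```

```text
eef_pos: [0.4431, 0.075, -0.0198]
force: [0.9, 0.4, -0.1]
width: 0.045
eef_pos: [0.443, 0.075, -0.0213]
force: [0.0, -0.2, -0.3]
eef_pos: [0.443, 0.075, -0.0229]
force: [-0.3, 0.3, 0.0]
eef_pos: [0.4429, 0.0749, -0.0244]
force: [-0.3, 0.3, 0.3]
```

```bash
for i in 1; do python3 -m crank '[[[0,0,0.04,0],[0,0,0.04,0]]]' | grep -E "pos|^force"; python3 -m crank '[[[0,0,0.04,0],[0,0,0.04,0]]]' | grep -E "pos|^force";python3 -m crank '[[[0,0,0.04,0],[0,0,0.04,0]]]' | grep -E "pos|^force|wid"; done
```

```text
eef_pos: [0.4431, 0.075, -0.0251]
force: [-1.6, 0.1, 4.5]
eef_pos: [0.4431, 0.075, -0.0252]
force: [-6.8, -0.1, 20.0]
eef_pos: [0.4432, 0.075, -0.0253]
force: [-10.9, 0.1, 36.1]
width: 0.0875
```

Board contact comes at TCP z = −0.025, so I'll push at −0.0215.

```bash
python3 -m crank '[[[0,0,-0.24,0],[0,0,-0.24,0],[0.2,0,-0.24,0],[0.4,0,-0.24,0],[0.6,0,-0.24,0],[0.8,0,-0.24,0],[1,0,-0.24,0],[1.15,0,-0.24,0],[1.3,0,-0.24,0],[1.45,0,-0.24,0],[1.6,0,-0.24,0],[1.75,0,-0.24,0]]]' | grep -E "pos|^force"
python3 - <<'E'
from h import *
show();snap('wrist','w3.png'); print(wristpt([(320,240)],.021))
E
```

```text
eef_pos: [0.487, 0.0726, -0.0213]
force: [-2.9, -0.8, -0.1]
t 13.125 board [-62.3  -5. ] z -0.0213 yaw 0.0001 F [-2.9 -0.8 -0.1] 0.088
[[-30.86565468  -6.16022944]]
```

View pics/w3.png

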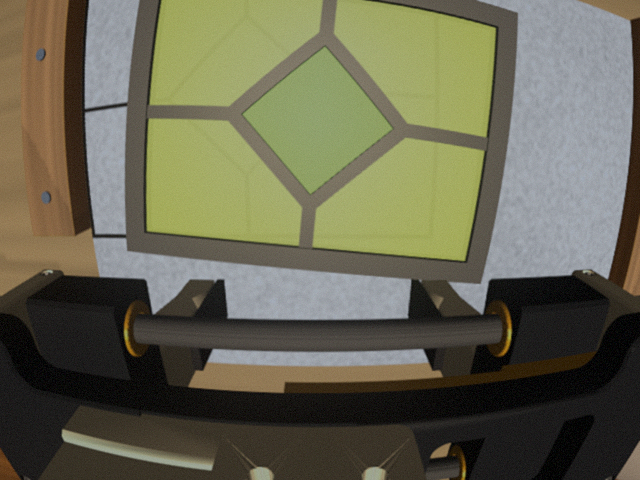

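The panel is rotating square: its near edge now runs (127,250)–(482,282), with the right finger touching. Continuing.

```bash
python3 -m crank '[[[0.08,0,0,0],[0.16,0,0,0],[0.24,0,0,0],[0.32,0,0,0],[0.40,0,0,0]]]' | grep -E "pos|^force";python3 -m crank '[[[0.04,0,0,0],[0.08,0,0,0]]]' | grep -E "pos|^force"; python3 -m crank '[[[0.04,0,0,0],[0.08,0,0,0]]]' | grep -E "pos|^force"
python3 - <<'E'
from h import *
p,d=snap('wrist'); k=arm.trace('panel_center','wrist')[0]; m=k['mask'].astype(np.uint8); c=max(cv2.findContours(m,0,cv2.CHAIN_APPROX_NONE)[0],key=len)[:,0,:]
P=wristpt(c,.021); print(k['score'],k['extent'],cv2.minAreaRect(P.astype(np.float32)))
E
```

```text
eef_pos: [0.4969, 0.072, -0.0213]
force: [-3.4, -1.7, 0.4]
eef_pos: [0.4987, 0.0718, -0.0214]
force: [-2.8, -1.4, 0.4]
eef_pos: [0.5007, 0.0717, -0.0213]
force: [-3.5, -1.0, -0.3]
0.62 [117.7, 3.3, 385.7, 278.0] ((29.476451873779297, -0.4135284423828125), (170.4351348876953, 130.32394409179688), 88.35389709472656)
```

```bash
for i in 1; do python3 -m crank '[[[0.03,0,0,0],[0.06,0,0,0]]]' | grep -E "^force"; python3 -m crank '[[[0.03,0,0,0],[0.06,0,0,0]]]' | grep -E "^force"; done; python3 -c "
from h import *
show()"
```

```text
force: [-3.4, -1.6, -0.8]
force: [-5.5, -1.7, 0.6]
t 14.9 board [-46.   -5.4] z -0.0214 yaw -0.0001 F [-5.5 -1.7  0.6] 0.088
```

```bash
for i in 1; do python3 -m crank '[[[0.03,0,0,0],[0.03,0,0,0]]]' | grep -E "^force"; python3 -m crank '[[[0.03,0,0,0],[0.03,0,0,0]]]' | grep -E "^force"; done; python3 - <<'E'
from h import *
show()
p,d=snap('wrist'); k=arm.trace('panel_center','wrist')[0]; m=k['mask'].astype(np.uint8); c=max(cv2.findContours(m,0,cv2.CHAIN_APPROX_NONE)[0],key=len)[:,0,:]
P=wristpt(c,.021); print(k['score'],k['extent'],cv2.minAreaRect(P.astype(np.float32)))
E
```

```text
force: [-4.4, -2.4, 0.9]
force: [-5.4, -2.0, 2.1]
t 15.4 board [-44.8  -5.6] z -0.0215 yaw -0.0002 F [-5.4 -2.   2.1] 0.088
0.64 [114.8, 1.6, 386.3, 278.8] ((31.21570587158203, 0.7392425537109375), (171.06349182128906, 131.6578369140625), 89.75841522216797)
```

```bash
for i in 1; do python3 -m crank '[[[0.03,0,0,0],[0.03,0,0,0]]]' | grep -E "^force"; python3 -m crank '[[[0.03,0,0,0],[0.03,0,0,0]]]' | grep -E "^force";  python3 -m crank '[[[0.03,0,0,0],[0.03,0,0,0]]]' | grep -E "^force"; done; python3 -c "
from h import *
show()"
```

```text
force: [-8.1, -0.8, 3.9]
force: [-10.2, 1.0, 7.0]
force: [-13.3, 1.7, 8.7]
t 16.25 board [-44.6  -5.8] z -0.0216 yaw -0.0007 F [-13.3   1.7   8.7] 0.088
```

The panel is against the far batten (position stalled, 13 N). Retreating and raising, then turning and going to the right of the lath.

```bash
python3 -m crank '[[[-0.3,0,0,0],[-0.8,0,0,0],[-1.2,0,-1,0],[-1.2,0,-3,0],[-1.2,0,-4.2,0],[-1.2,0,-4.2,0],[-1.2,0,-4.2,0]]]' | grep -E "pos|^force"
python3 - <<'E'
from h import *
plan(20,-245,.08,-np.pi/2);show()
snap('top','t2.png')
for n,h in (('panel_center',.021),('lath_center',.028)):
    for k in arm.trace(n,'top')[:2]:
        m=k['mask'].astype(np.uint8)
        c=max(cv2.findContours(m,0,cv2.CHAIN_APPROX_NONE)[0],key=len)[:,0,:].astype(float)
        print(n,k['score'],cv2.minAreaRect(w2b(onplane('top',c,h)).astype(np.float32)))
E
```

```text
eef_pos: [0.4773, 0.0733, 0.0835]
force: [-0.5, -0.4, 0.4]
row [3.68  9.606 0.138] 18.002 q [ 0.56  0.14 -0.55 -0.   -0.88  0.95]
t 17.125 board [-72.   -4.9] z 0.0835 yaw 0.0002 F [-0.5 -0.4  0.4] 0.088
panel_center 0.68 ((48.31449890136719, -58.03247833251953), (93.80396270751953, 52.688209533691406), 1.2376524209976196)
lath_center 0.84 ((59.823272705078125, -410.89874267578125), (169.51296997070312, 34.37730407714844), 22.728992462158203)
lath_center 0.83 ((-141.3099365234375, -431.3591613769531), (28.710235595703125, 170.47286987304688), 10.07379150390625)
```

```bash
python3 -m crank '[[[0.4,0.9,0,2],[0.8,1.9,0,4],[1.2,2.9,0,6],[1.6,3.9,0,8],[2,4.9,0,10],[2.4,5.9,0,12],[2.8,7,0,14],[3.1,8,0,15.5],[3.4,9,0,17],[3.68,9.6,0.1,18],[3.68,9.6,0.1,18],[3.68,9.6,0.1,18]]]' | grep -E "pos|rot|^force"
python3 - <<'E'
from h import *
plan(20,-245,-.0205,-np.pi/2);show()
snap('top','t3.png')
for n,h in (('panel_center',.021),('lath_center',.028)):
    for k in arm.trace(n,'top')[:3]:
        m=k['mask'].astype(np.uint8)
        c=max(cv2.findContours(m,0,cv2.CHAIN_APPROX_NONE)[0],key=len)[:,0,:].astype(float)
        print(n,k['score'],cv2.minAreaRect(w2b(onplane('top',c,h)).astype(np.float32)))
E
```

```text
eef_pos: [0.5554, -0.1715, 0.0804]
ee_rot: [3.14, -0.0, -1.625]
force: [0.2, 1.0, 0.4]
row [ 0.005 -0.021  4.037] 0.016 q [ 0.04  0.3  -0.34 -0.   -0.93 -0.09]
t 18.775 board [  19.6 -244.9] z 0.0804 yaw -1.5694 F [0.2 1.  0.4] 0.088
panel_center 0.7 ((29.13007354736328, 57.826637268066406), (53.919151306152344, 130.67507934570312), 89.74732971191406)
lath_center 0.64 ((-140.90438842773438, -431.545654296875), (27.961271286010742, 170.96603393554688), 9.919697761535645)
lath_center 0.62 ((38.68878936767578, -420.5231628417969), (123.13108825683594, 33.06415557861328), 22.901142120361328)
lath_center 0.58 ((4.404205322265625, -194.436279296875), (29.934097290039062, 161.97007751464844), 89.70083618164062)
```

View pics/t3.png

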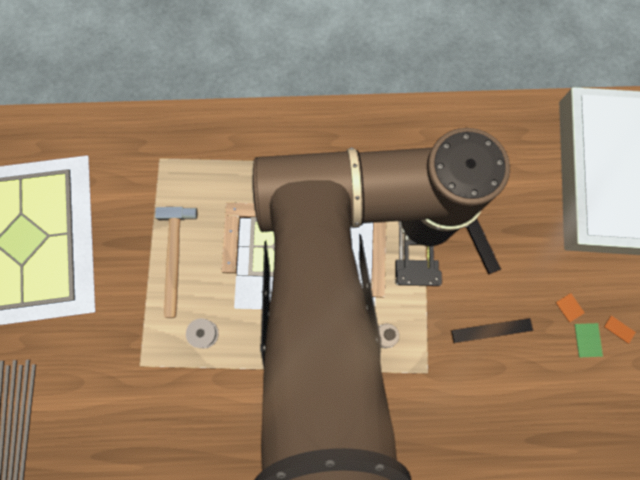

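Top view: the gripper (418,270) is clear to the right of the lath (379,258), and the bottle (390,335) stands clear of it. The panel sits square under the far batten. Descending and pushing the lath left.

```bash
python3 -m crank '[[[0,0,1.2,0],[0,0,2.4,0],[0,0,3.4,0],[0,0,3.95,0],[0,0,3.95,0],[0,0,3.95,0],[-0.2,0,3.95,0],[-0.4,0,3.95,0],[-0.6,0,3.95,0],[-0.8,0,3.95,0],[-1,0,3.95,0],[-1.2,0,3.95,0]]]' | grep -E "pos|rot|^force"
python3 -c "
from h import *
show()"
```

```text
eef_pos: [0.5576, -0.1415, -0.0175]
ee_rot: [-3.142, -0.0, -1.627]
force: [0.3, -2.1, 0.6]
t 20.425 board [  20.2 -214.8] z -0.0175 yaw -1.5707 F [ 0.3 -2.1  0.6] 0.087
```

```bash
python3 -m crank '[[[-0.25,0,0,0],[-0.5,0,0,0],[-0.75,0,0,0],[-1,0,0,0],[-1.25,0,0,0],[-1.5,0,0,0],[-1.75,0,0,0],[-2,0,0,0],[-2.25,0,0,0],[-2.5,0,0,0],[-2.75,0,0,0],[-3,0,0,0]]]' | grep -E "^force"
python3 - <<'E'
from h import *
show()
snap('scene','s0.png')
E
```

```text
force: [-0.3, -1.5, 1.9]
t 21.925 board [  20.1 -139.7] z -0.0176 yaw -1.5707 F [-0.3 -1.5  1.9] 0.088
```

View pics/s0.png

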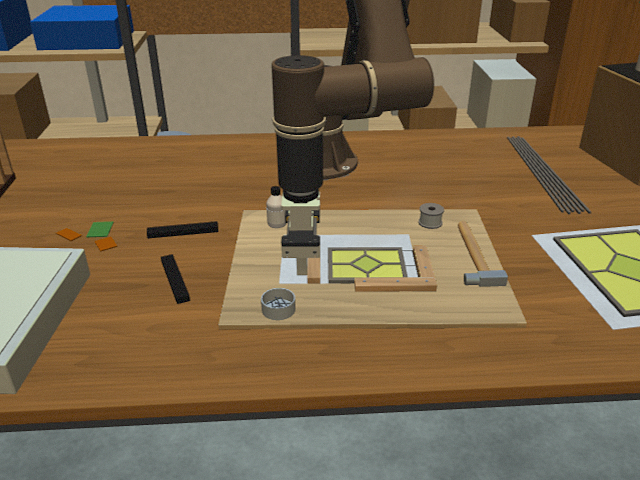

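The scene view, taken facing the robot, shows the gripper (300,240) pushing the lath (313,270) towards the panel (367,265), with everything else in place.

```bash
python3 -m crank '[[[-0.12,0,0,0],[-0.24,0,0,0],[-0.36,0,0,0],[-0.48,0,0,0],[-0.6,0,0,0],[-0.72,0,0,0],[-0.84,0,0,0]]]' | grep -E "^force";python3 -m crank '[[[-0.1,0,0,0],[-0.2,0,0,0],[-0.3,0,0,0],[-0.4,0,0,0]]]' | grep -E "^force"
python3 - <<'E'
from h import *
show()
E
```

```text
force: [0.5, -4.9, 0.6]
force: [-1.2, -4.9, 0.7]
t 23.35 board [  20.  -109.2] z -0.0176 yaw -1.5708 F [-1.2 -4.9  0.7] 0.088
```

```bash
python3 -m crank '[[[-0.06,0,0,0],[-0.12,0,0,0],[-0.18,0,0,0],[-0.24,0,0,0]]]' | grep -E "^force";for i in 1; do python3 -m crank '[[[-0.03,0,0,0],[-0.06,0,0,0]]]' | grep -E "^force"; python3 -m crank '[[[-0.03,0,0,0],[-0.06,0,0,0]]]' | grep -E "^force"; done
python3 - <<'E'
from h import *
show()
E
```

```text
force: [-0.2, -5.1, 1.5]
force: [-0.5, -5.5, 1.0]
force: [-0.8, -5.7, 1.4]
t 24.35 board [  20.  -100.2] z -0.0176 yaw -1.5709 F [-0.8 -5.7  1.4] 0.087
```

```bash
for i in 1; do python3 -m crank '[[[-0.03,0,0,0],[-0.05,0,0,0]]]' | grep -E "^force"; python3 -m crank '[[[-0.03,0,0,0],[-0.05,0,0,0]]]' | grep -E "^force";python3 -m crank '[[[-0.03,0,0,0],[-0.05,0,0,0]]]' | grep -E "^force"; done
python3 - <<'E'
from h import *
show()
E
```

```text
force: [-0.7, -4.7, 0.3]
force: [-0.2, -7.9, 1.8]
force: [0.5, -13.3, 3.6]
t 25.1 board [ 19.8 -97.6] z -0.0174 yaw -1.5709 F [  0.5 -13.3   3.6] 0.087
```

```bash
python3 -m crank '[[[-0.04,0,0,0],[-0.04,0,0,0]]]' | grep -E "^force"; python3 -m crank '[[[0.15,0,0,0],[0.6,0,0,0],[1.2,0,0,0],[1.2,0,-2,0],[1.2,0,-4,0],[1.2,0,-5,0],[1.2,3,-5,0],[1.2,6,-5,0],[1.2,8,-5,0]]]' | grep -E "pos|^force"
python3 - <<'E'
from h import *
show()
p,d=snap('top')
r=rect(p,.021,x0=.70,y0=.24,W=800,H=520,s=2.0)
cv2.imwrite('pics/rect2.png',r[:,:,::-1])
for n,h in (('panel_center',.021),('lath_center',.028)):
    for k in arm.trace(n,'top')[:3]:
        m=k['mask'].astype(np.uint8)
        c=max(cv2.findContours(m,0,cv2.CHAIN_APPROX_NONE)[0],key=len)[:,0,:].astype(float)
        print(n,k['score'],cv2.minAreaRect(w2b(onplane('top',c,h)).astype(np.float32)))
E
```

```text
force: [-0.2, -16.7, 3.1]
eef_pos: [0.3736, -0.0422, 0.1071]
force: [-0.5, 1.2, 2.3]
t 26.475 board [-169.1 -126. ] z 0.1071 yaw -1.5717 F [-0.5  1.2  2.3] 0.088
panel_center 0.6 ((27.987667083740234, 25.24737548828125), (130.8463134765625, 172.0262908935547), 1.2317005395889282)
lath_center 0.68 ((60.463096618652344, -410.3787841796875), (168.02935791015625, 33.439796447753906), 23.285573959350586)
lath_center 0.6 ((-140.57980346679688, -432.1234130859375), (27.535938262939453, 169.73013305664062), 9.739272117614746)
lath_center 0.57 ((7.4105377197265625, -73.71255493164062), (27.610010147094727, 168.47726440429688), 89.83639526367188)
```

View pics/rect2.png

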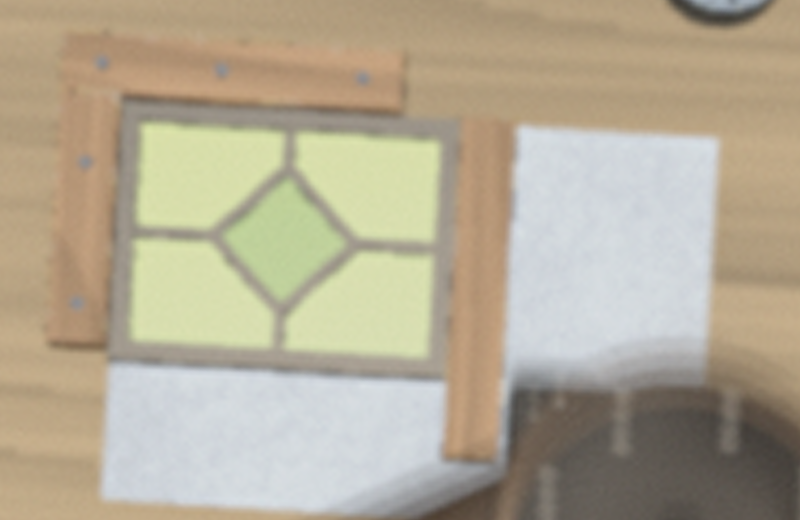

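The rectified view shows the panel in the corner, with its far edge on the batten (125,97)→(400,112) and its left edge on the left batten. The lath lies along its right edge at x≈460. A second gentle push towards the far batten will make sure of it.

```bash
python3 -c "
from h import *
plan(-105,20,.08,0)"
```

```text
row [-5.834 -2.595  1.128] -17.988 q [ 0.42 -0.09 -0.72 -0.   -0.93 -0.48]
```

```bash
python3 -m crank '[[[-0.6,-0.3,0,-2],[-1.2,-0.6,0,-4],[-1.8,-0.9,0,-6],[-2.4,-1.2,0,-8],[-3,-1.5,0,-10],[-3.7,-1.8,0,-12],[-4.4,-2.1,0.3,-14],[-5,-2.3,0.6,-16],[-5.6,-2.5,0.9,-17.5],[-5.83,-2.6,1.13,-18],[-5.83,-2.6,1.13,-18],[-5.83,-2.6,1.13,-18]]]' | grep -E "pos|^force"
python3 -c "
from h import *
show();plan(-105,20,-.0213,0)"
```

```text
eef_pos: [0.4484, 0.0998, 0.0793]
force: [-0.1, 0.5, -0.3]
t 28.125 board [-102.4   20. ] z 0.0793 yaw -0.002 F [-0.1  0.5 -0.3] 0.088
row [-1.050e-01 -1.000e-03  4.022e+00] -0.023 q [ 0.65  0.11 -0.6   0.   -0.86  0.86]
```

```bash
python3 -m crank '[[[-0.1,0,1.2,0],[-0.1,0,2.4,0],[-0.1,0,3.4,0],[-0.1,0,4,0],[-0.1,0,4,0],[0.2,0,4,0],[0.6,0,4,0],[1,0,4,0],[1.4,0,4,0],[1.7,0,4,0],[1.9,0,4,0],[2,0,4,0]]]' | grep -E "pos|^force"
python3 -c "
from h import *
show()"
```

```text
eef_pos: [0.4985, 0.0973, -0.021]
force: [-0.1, -0.5, 0.1]
t 29.625 board [-52.2  20.3] z -0.021 yaw -0.0002 F [-0.1 -0.5  0.1] 0.087
```

```bash
python3 -m crank '[[[0.08,0,0,0],[0.16,0,0,0],[0.2,0,0,0],[0.24,0,0,0]]]' | grep -E "pos|^force"; python3 -m crank '[[[0.04,0,0,0],[0.04,0,0,0]]]' | grep -E "pos|^force"; python3 -m crank '[[[0.04,0,0,0],[0.04,0,0,0]]]' | grep -E "pos|^force"
python3 -c "
from h import *
show()"
```

```text
eef_pos: [0.5043, 0.0971, -0.0208]
force: [-1.0, -0.2, -0.2]
eef_pos: [0.5053, 0.097, -0.0208]
force: [-0.5, 0.4, 0.4]
eef_pos: [0.5057, 0.0968, -0.021]
force: [-3.2, 1.9, 2.3]
t 30.625 board [-45.   20.2] z -0.021 yaw -0.0003 F [-3.2  1.9  2.3] 0.088
```

```bash
python3 -m crank '[[[0.04,0,0,0],[0.04,0,0,0]]]' | grep -E "^force"; python3 -m crank '[[[0.04,0,0,0],[0.04,0,0,0]]]' | grep -E "pos|^force"; python3 -m crank '[[[0.04,0,0,0],[0.04,0,0,0]]]' | grep -E "pos|^force"
python3 -c "
from h import *
show()"
```

```text
force: [-7.1, 2.3, 4.8]
eef_pos: [0.5062, 0.0965, -0.021]
force: [-10.2, 4.8, 7.3]
eef_pos: [0.5063, 0.0964, -0.0211]
force: [-14.7, 6.2, 10.3]
t 31.375 board [-44.4  19.8] z -0.0211 yaw -0.0005 F [-14.7   6.2  10.3] 0.087
```

```bash
python3 -m crank '[[[-0.2,0,0,0],[-0.6,0,0,0],[-1.2,0,0,0],[-1.6,0,-1.5,0],[-1.6,0,-4,0],[-1.6,-2,-5,0],[-1.6,-4,-6,0],[-1.6,-6,-6,0],[-1.6,-8,-6,0],[-1.6,-10,-6,0],[-1.6,-10,-6,0]]]' | grep -E "pos|^force"
python3 - <<'E'
from h import *
show()
for i in range(3):
  p,d=snap('top')
  for n,h in (('panel_center',.021),('lath_center',.028)):
    for k in arm.trace(n,'top')[:3]:
        c=max(cv2.findContours(k['mask'].astype(np.uint8),0,cv2.CHAIN_APPROX_NONE)[0],key=len)[:,0,:].astype(float)
        q=cv2.minAreaRect(w2b(onplane('top',c,h)).astype(np.float32))
        if abs(q[0][1])<150: print(n,np.round(q[0],1),np.round(q[1],1),round(q[2],2))
p=cv2.resize(p[190:310,215:335],None,fx=5,fy=5,interpolation=cv2.INTER_CUBIC); cv2.imwrite('pics/c4.png',p[:,:,::-1])
E
```

```text
eef_pos: [0.4826, 0.3514, 0.1284]
force: [-1.6, -1.6, -0.4]
t 32.75 board [-82.3 273.1] z 0.1284 yaw 0.0028 F [-1.6 -1.6 -0.4] 0.087
panel_center [29.3 25.2] [173.9 135.4] 89.95
lath_center [  8.5 -73.8] [ 28.  170.8] 89.97
panel_center [29.4 24.3] [171.6 131.3] 89.95
lath_center [  7.2 -74. ] [168.4  26. ] 1.02
panel_center [29.4 25.4] [173.4 131.2] 89.91
lath_center [  8.3 -73.1] [170.7  32. ] 1.0
```

```bash
python3 - <<'E'
from h import *
p,d=arm.grab_frame('top')
r=rect(p,.021,x0=.70,y0=.24,W=800,H=560,s=2.0); cv2.imwrite('pics/rect3.png',r[:,:,::-1])
g=cv2.GaussianBlur(cv2.cvtColor(p,cv2.COLOR_RGB2GRAY),(0,0),.7).astype(np.float32)
# board-frame profiles across the glass->lead inner edges give panel orientation
def edge(h,A,B,n,w,sgn):
    """strongest edge near line A->B (board mm), searched +-w along normal"""
    A=np.array(A,float);B=np.array(B,float);u=(B-A)/np.linalg.norm(B-A);N=np.array([-u[1],u[0]]);s=np.arange(-w,w+.01,.25);out=[]
    for f in np.linspace(0,1,n):
        L=(A+f*(B-A))+s[:,None]*N; W=np.c_[BC+L[:,:1]/1000*bx+L[:,1:]/1000*by,np.full(len(L),h)]
        q=proj('top',W).astype(np.float32); v=cv2.remap(g,q[None,:,0],q[None,:,1],cv2.INTER_CUBIC)[0]
        out.append((f*np.linalg.norm(B-A),s[np.argmax(sgn*np.gradient(v))]))
    o=np.array(out); m=abs(o[:,1]-np.median(o[:,1]))<1.5; k=np.polyfit(*o[m].T,1); print('slope',k[0].round(4),'mid offset',np.polyval(k,o[:,0].mean()).round(2),m.sum(),o[m][:,1].std().round(2))
print('near edge panel (x=-35)');edge(.016,(-35,-45),(-35,95),40,6,1);edge(.016,(-35,-45),(-35,95),40,6,-1)
print('glass far inner');edge(.021,(85,-45),(85,95),40,6,1);edge(.021,(85,-45),(85,95),40,6,-1)
print('glass left inner');edge(.021,(-20,102),(80,102),40,6,1);edge(.021,(-20,102),(80,102),40,6,-1)
print('board near');edge(.012,(-230,-100),(-230,280),60,8,1);edge(.012,(-230,-100),(-230,280),60,8,-1)
print('lath right');edge(.028,(-60,-88),(80,-88),40,6,1);edge(.028,(-60,-88),(80,-88),40,6,-1)
E
```

```text
near edge panel (x=-35)
slope -0.0019 mid offset 1.56 39 0.64
slope -0.0037 mid offset -4.87 37 0.83
glass far inner
slope -0.0005 mid offset 1.61 37 0.64
slope 0.0019 mid offset -3.88 40 0.59
glass left inner
slope 0.0037 mid offset 3.12 37 0.59
slope -0.0012 mid offset -2.24 38 0.56
board near
slope -0.0083 mid offset 3.92 4 0.52
slope -0.0018 mid offset 0.12 55 0.67
lath right
slope 0.0006 mid offset -5.42 32 0.53
slope 0.0015 mid offset 0.72 40 0.69
```

View pics/rect3.png

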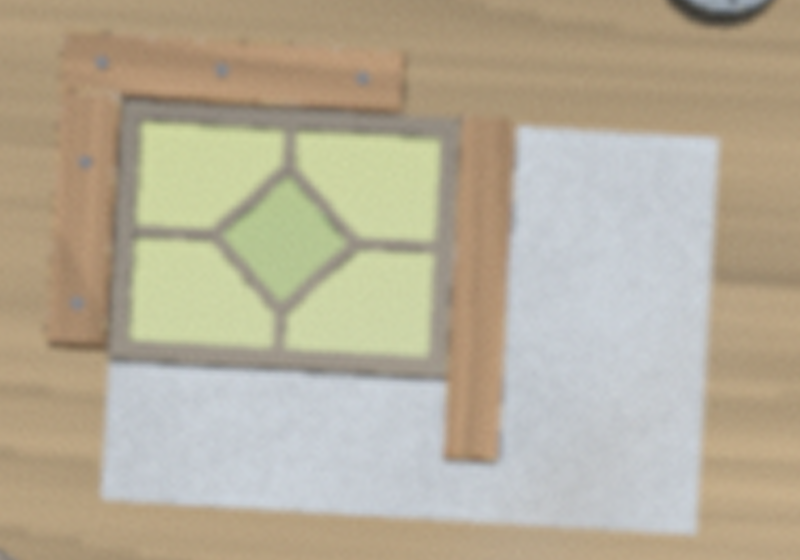

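The panel is flush at about board (29.4, 25) and square within about 0.004 rad. The lath lies along its free edge, parallel within 0.002 rad and about 21 mm off centre. The arm is clear.

```bash
python3 -m crank '[[[0,0,0,0],[0,0,0,0],[0,0,0,0]]]' | grep -E "^force"; python3 -c "
from h import *
print(arm.job_done())"
```

```text
force: [0.1, -1.4, -0.6]
the job is handed in; nothing more can be done
None
```

I handed the job in at about 33 s of the 72 s allowed: the camera shows the panel flush in the corner against both battens and the lath flush along its free side, about 21 mm off centre, but no verdict came back.

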